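# Stack tapered ingots crosswise on a furnace setter

### The arm

A 6-joint arm with a two-finger parallel gripper is mounted at the origin on the work surface; the furniture and walls round the work are solid. World frame = base frame: x ahead of the robot, y to its left, z up, the work surface at z = 0. Lengths are in m, angles in degrees, forces in N, time in s.
With the tool pointing down it reaches from about 0.325 to 0.9 m from the base axis. Payload 6.1 kg.
Tool frame: the origin (TCP) lies midway between the tips of the shut fingers; the grasp point (between the pads) lies 19 mm behind it (manip.grip_depth is the distance from the TCP to the grasp point, in m); z points along the fingers, y is the line along which they close (so a half turn about z gives the same grasp; the last joint's range is limited). The gripper opens to 85 mm and grips with 20 to 120 N. Pads are 22 mm wide; open, the fingers measure 114 mm over their backs; the gripper's body (76 mm by 85 mm) begins 54 mm behind the grasp point. The pads swing forward as they close: fully open they stand 13 mm farther back than shut.
Start: joints at [66.916, 12.628, 87.462, -0, 79.91, -7.225], TCP at [0.171, 0.601, 0.231] pointing down, gripper open.
Joint ranges: [-170.65, 170.65], [-52.31, 119.04], [5.05, 147.46], [-71.25, 251.25], [11.57, 151.72], [-153.62, 153.62]. Speed limits (degrees/s): [147.25, 147.25, 172.46, 180, 180, 180].

### API

Orientations are given as a 3x3 rotation matrix whose columns are the frame's x, y, z axes.
In Python, from workcell import manip gives the robot as it stands.
- The arm moves only by the shell command python3 -m inch 'ROWS' [FORCE]. ROWS is JSON, one flat list of numbers, 5 for each row, row after row: the opening, from -1 (shut) to 1 (fully open), then the shift along the tool's x, y, z in mm, then the turn about the tool's z in degrees. A call has 1 to 20 rows; each row is the pose to reach, as a shift and turn from the pose commanded when the call began, along the tool's axes at that moment; what a row does not reach only later rows make up. A row lasts 1/8 s, in which the tool goes at most 62.5 mm and 10.7 degrees, less where a joint would pass 70% of its speed; a pose out of reach is approached as far as the arm can. A call with a gripper value outside its range is refused whole. The fingers move at their own pace and stop on an object; FORCE is the grip in N (left out, the last holds). Time passes only in rows, so rows that repeat a pose let the fingers close. It gives the time, the measured TCP pose, the force, the opening and the grip force at its end, in the units of the state.
- manip.read_state(): the state, without advancing time (a new reading comes with each control period).
- manip.camera(name): name is "side" or "top" or "wrist"; returns a dict with "color" (400x640x3 uint8, red, green, blue), "camera_matrix" (3x3 intrinsics, pixels), "rvec" (rotation vector, rad) and "tvec" (3), from world to camera coordinates, as OpenCV has them. Camera axes: x right, y down, z forward; pixel columns grow to the right and rows downward; lengths in m; the calibration is good to about 2 mm. A picture is of the moment at which its call begins. There is no depth.
- manip.job_done(): hands the job in; it is judged then, once.
The state is a dict: "clock": time; "q": joint angles; "qd": joint speeds; "joint_torque": joint torques, N m; "ee_pos": TCP position; "orientation": TCP orientation; "ft_force": force on the tool from outside, world axes, zero at the start; "wrist_torque": the same for the moment, N m; "width": opening from 0.0 (shut) to 1.0 (fully open); "grip_force": force on a finger pad.
Only numpy, scipy, OpenCV 4.12 (cv2) and the standard library are available. Lean on these libraries where they do the work, as an engineer would, in place of code of your own. Each camera call takes 0.05 s, during which the arm holds its last target. There are 200 camera calls.

### The job

Load the tan ceramic setter with the four aluminium ingots in two crosswise layers, leaving each ingot the way up it lies. First lay the two long ones lengthwise, centred and flat in the bays: the one lying on its wide face in the wide bay, the one lying on its narrow face in the narrow bay. Then lay the two short ones squarely across both of them, level and centred crosswise, one over each half of the setter: the one lying on its wide face at the end with the dark stud, the other at the plain end; do not shift the grease jar.

Things in the scene. Friction and masses are not known exactly. Their poses are not given: they have to be found in the camera images.
- setter: Tan ceramic plate 90x104x8 mm, fixed. Origin: centre of underside; x along the bays, y across, z up. Ribs along x (4 wide, 3 high) bound two flat bays, open at the ends: wide bay, 40 between ribs, at y=+27; narrow bay, 32 between ribs, at y=-27. A dark steel stud, 10 across, 8 high, stands between the bays at x=+36 and marks the stud end (+x); the other end is plain.
- wide_bay (a point): Centre of the wide bay's floor, 8 mm above the worktop: where the underside centre of the long ingot lying on its wide face belongs. Axes as the setter.
- narrow_bay (a point): Centre of the narrow bay's floor, 8 mm above the worktop: where the underside centre of the long ingot lying on its narrow face belongs. Axes as the setter.
- upper_stud (a point): Point over the setter's stud end, 27 mm along +x from its middle and 32 mm above the worktop (level with the tops of the lower ingots): where the underside centre of the short ingot lying on its wide face belongs, its length across the setter (along setter y).
- upper_plain (a point): Point over the setter's plain end, 27 mm along -x from its middle and 32 mm above the worktop: where the underside centre of the short ingot lying on its narrow face belongs, its length across the setter (along setter y).
- long_wide_down: Long ingot on its wide face. Bare aluminium bar tapered on all four sides, 24 mm high; wide face 104 x 30, narrow face 96 x 22. From above its narrow face (two small round marks) and sloping flanks are seen: 30 wide at the bottom, 22 at the top. Origin: centre of its underside as it lies at the start; z up, x along its length, y across. Weighs under 0.25 kg.
- long_wide_up: Long ingot on its narrow face. Bare aluminium bar tapered on all four sides, 24 mm high; wide face 104 x 30, narrow face 96 x 22. From above only its wide face (darker skin inside a brighter rim) is seen: 22 wide at the bottom, 30 at the top. Origin: centre of its underside as it lies at the start; z up, x along its length, y across. Weighs under 0.25 kg.
- short_wide_down: Short ingot on its wide face. Bare aluminium bar tapered on all four sides, 24 mm high; wide face 84 x 30, narrow face 76 x 22. From above its narrow face (two small round marks) and sloping flanks are seen: 30 wide at the bottom, 22 at the top. Origin: centre of its underside as it lies at the start; z up, x along its length, y across. Weighs under 0.25 kg.
- short_wide_up: Short ingot on its narrow face. Bare aluminium bar tapered on all four sides, 24 mm high; wide face 84 x 30, narrow face 76 x 22. From above only its wide face (darker skin inside a brighter rim) is seen: 22 wide at the bottom, 30 at the top. Origin: centre of its underside as it lies at the start; z up, x along its length, y across. Weighs under 0.25 kg.
- grease_jar: Bystander: small white jar with a black lid, 50 across and 39 high, standing loose among the ingots. Origin: centre of its underside, z up. To be left alone.

How it is judged (in metres and radians):
On the way, in this order (a step that is already met when the one before it is completed fails the run):
1. both long ingots lie flat in their bays, released (x of long_wide_down in the frame of setter between -0.012 and 0.012 m and y of long_wide_down in the frame of setter between 0.019 and 0.035 m and z of long_wide_down in the frame of setter between 0.0062 and 0.0098 m and angle between the x axis of each of long_wide_down, long_wide_up and the x axis of setter, either way round below 0.16 rad and angle between each of long_wide_down, long_wide_up's own z axis and vertical below 0.06 rad and x of long_wide_up in the frame of setter between -0.012 and 0.012 m and y of long_wide_up in the frame of setter between -0.035 and -0.019 m and z of long_wide_up in the frame of setter between 0.0062 and 0.0098 m and contact force between each of long_wide_down, long_wide_up and the fingers below 0.1 N), for 0.2 s.
2. both short ingots lie across them, each at its end, released (x of short_wide_down in the frame of setter between 0.015 and 0.039 m and y of short_wide_down in the frame of setter between -0.012 and 0.012 m and z of short_wide_down in the frame of setter between 0.0295 and 0.0345 m and angle between the x axis of each of short_wide_down, short_wide_up and the y axis of setter, either way round below 0.16 rad and angle between each of short_wide_down, short_wide_up's own z axis and vertical below 0.06 rad and x of short_wide_up in the frame of setter between -0.039 and -0.015 m and y of short_wide_up in the frame of setter between -0.012 and 0.012 m and z of short_wide_up in the frame of setter between 0.0295 and 0.0345 m and contact force between each of short_wide_down, short_wide_up and the fingers below 0.1 N), for 0.2 s.
At the end, for the whole second after the job is handed in: Each ingot is at its stated place on the setter: long ones within 12 mm lengthwise, 8 mm sideways, 1.8 mm of the bay floor; short ones within 12 mm both ways, 2.5 mm in height; all within 0.16 rad of square, level within 0.06 rad, the same way up, released, at rest (all of step 1 and all of step 2 and linear speed of each of long_wide_down, long_wide_up, short_wide_down, short_wide_up below 0.01 m/s and angular speed of each of long_wide_down, long_wide_up, short_wide_down, short_wide_up below 0.1 rad/s); the robot touches nothing.
It fails at once if the grease jar is shifted by more than 15 mm or tipped (distance of grease_jar from where it was at the start of the episode above 0.015 m or angle between grease_jar's own z axis and vertical above 0.3 rad).
It also fails if it takes over 99 s, if anything falls off the work surface, if the arm or the gripper's body presses on something with over 40 N, if the wrist force passes 120 N, or if a joint passes its speed limit or range.

## Working session

There is one attempt and no reset: what is moved stays moved. The work goes in short steps, Python scripts to look and compute and a shell command to move; the robot and the scene stay as the last step left them, time stands still between calls to the robot, and variables do not carry over. Pictures are saved under pics/ and viewed, at most 14 in all, crops included, and the job is handed in when it is done.

```bash
mkdir -p pics; ls; cat > h.py <<'E'
import numpy as np,cv2
from workcell import manip
def cam(n):
    c=manip.camera(n); R=cv2.Rodrigues(np.array(c["rvec"],float))[0]
    return c["color"],np.array(c["camera_matrix"]),R,np.array(c["tvec"],float).ravel()
def save(n,img): cv2.imwrite("pics/"+n,img[:,:,::-1])
def ray(K,R,t,px):
    px=np.atleast_2d(px).astype(float)
    d=np.c_[px,np.ones(len(px))]@np.linalg.inv(K).T@R
    return -R.T@t,d
def onz(K,R,t,px,z):
    o,d=ray(K,R,t,px); return o+d*((z-o[2])/d[:,2])[:,None]
E
python3 - <<'E'
from h import *
for n in("top","side","wrist"):
    c,K,R,t=cam(n); save(n+"0.png",c); print(n,K[0,0],-R.T@t,R[2])
    np.savez(n+"0.npz",c=c,K=K,R=R,t=t)
s=manip.read_state();print(s)
E
```

```text
pics
top 519.8555493520995 [ 0.44694025 -0.01151176  0.91838367] [ 0.14859586  0.0074619  -0.98886986]
side 453.71126018643963 [ 0.03948137 -0.12168376  0.74749899] [ 0.59791326  0.15379219 -0.78666873]
wrist 348.75051802821986 [0.10625667 0.61995494 0.37211414] [ 0.25188251 -0.07344036 -0.96496721]
{'clock': 0.15, 'q': array([ 6.69139676e+01,  1.26662007e+01,  8.75123066e+01, -1.69184055e-04,
        7.99110453e+01, -7.22526163e+00]), 'qd': array([ 0.02889578, -0.16594768, -0.17084601, -0.12592594, -0.07881405,
       -0.00389605]), 'joint_torque': array([ 3.44241544e-04, -4.97492230e+01, -3.89899814e+01, -1.85369704e-04,
        7.35002541e-03, -5.27410589e-05]), 'ee_pos': array([0.17062906, 0.60075463, 0.23042131]), 'orientation': array([[-9.61928741e-01,  2.73299697e-01, -6.10193113e-04],
       [ 2.73300310e-01,  9.61927684e-01, -1.43895875e-03],
       [ 1.93694657e-04, -1.55094175e-03, -9.99998779e-01]]), 'ft_force': array([0.23906637, 0.26089383, 0.98593642]), 'wrist_torque': array([-0.07659033, -0.03404702,  0.02235402]), 'grip_force': 0.0, 'width': 0.9985190533904209}
```

View pics/top0.png

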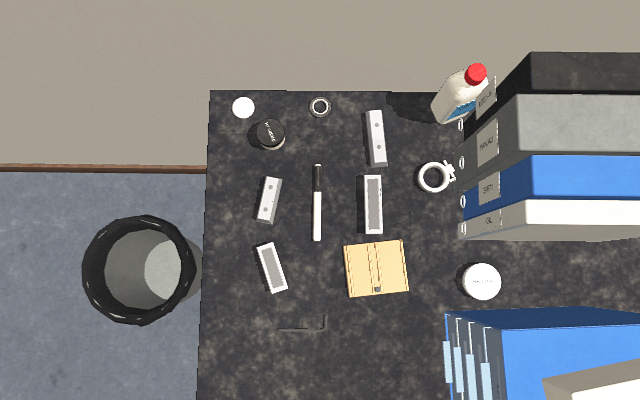

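View pics/side0.png

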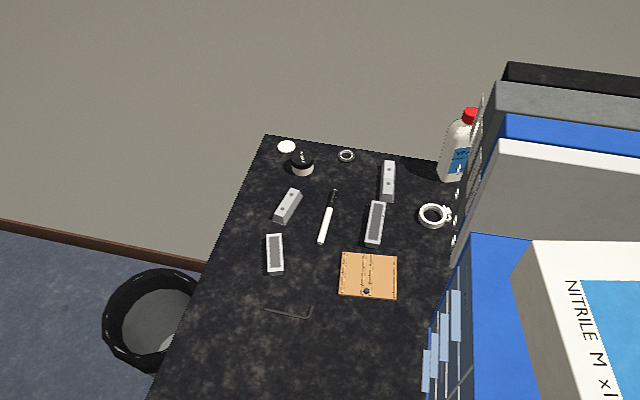

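The top view shows the setter at (376,268) with its stud at (377,289). The long ingots are at (376,138), with marks, and (373,204), dark skin. The short ones are at (269,200), marks, and (272,267), skin. The jar is at (270,134), and the side view agrees. Next I'll triangulate each item from both views.

```bash
cat > m1.py <<'E'
from h import *
def tri(a,b):
    A=[];B=[]
    for o,d in(a,b):
        d=d[0]/np.linalg.norm(d[0]);P=np.eye(3)-np.outer(d,d);A.append(P);B.append(P@o)
    X=np.linalg.lstsq(np.vstack(A),np.hstack(B),rcond=None)[0];return X
boxes={"top":dict(LD=(376,138),LU=(373,204),SD=(269,200),SU=(272,267),set=(376,268)),
"side":dict(LD=(388,180),LU=(375,223),SD=(287,206),SU=(275,253),set=(368,275))}
res={}
for v in boxes:
    D=np.load(v+"0.npz");c=D["c"];K,R,t=D["K"],D["R"],D["t"]
    hsv=cv2.cvtColor(c,cv2.COLOR_RGB2HSV)
    tan=((hsv[...,1]>70)&(hsv[...,2]>120)&(hsv[...,0]<30)).astype(np.uint8)
    br=((hsv[...,1]<60)&(hsv[...,2]>105)).astype(np.uint8)
    for k,(x,y) in boxes[v].items():
        m=tan if k=="set" else br
        cs,_=cv2.findContours(m,cv2.RETR_EXTERNAL,cv2.CHAIN_APPROX_NONE)
        q=max(cs,key=lambda q:(cv2.pointPolygonTest(q,(x,y),True)>-4)*cv2.contourArea(q))
        f=np.zeros_like(m);cv2.drawContours(f,[q],-1,1,-1)
        e=cv2.moments(q);cen=(e["m10"]/e["m00"],e["m01"]/e["m00"])
        extra=None
        if k in("LU","SU"):
            ff=cv2.erode(f,np.ones((3,3)));s=((hsv[...,2]<175)&(ff>0)).astype(np.uint8)
            cc,_=cv2.findContours(s,cv2.RETR_EXTERNAL,cv2.CHAIN_APPROX_NONE)
            q2=max(cc,key=cv2.contourArea);r=cv2.minAreaRect(q2);cen=r[0];extra=r
        elif k!="set": extra=None
        P=onz(K,R,t,q[:,0],0.024 if k!="set" else 0.010)
        r=cv2.minAreaRect((P[:,:2]*1000).astype(np.float32))
        print(v,k,"area",cv2.contourArea(q),"cen px",np.round(cen,1),"rect mm",np.round(r[0],1),np.round(r[1],1),round(r[2],1), np.round(cv2.boundingRect(q)))
        res[v,k]=ray(K,R,t,cen)
for k in boxes["top"]: print(k,np.round(tri(res["top",k],res["side",k])*1000,1))
# crops
for v,(x0,y0,x1,y1) in {"top":(230,90,430,310),"side":(240,140,420,310)}.items():
    c=np.load(v+"0.npz")["c"][y0:y1,x0:x1]; 
    save(v+"c.png",cv2.resize(c,None,fx=2.7,fy=2.7,interpolation=cv2.INTER_CUBIC))
T=np.load("top0.npz");print(np.round(onz(T["K"],T["R"],T["t"],[(270,134),(208,95),(205,390),(460,230),(318,200),(435,177)],0),3))
E
python3 m1.py; python3 - <<'E'
import cv2,numpy as np
a=cv2.imread('pics/topc.png');b=cv2.imread('pics/sidec.png')
print(a.shape,b.shape)
E
```

```text
top LD area 852.5 cen px [376.4 138.2] rect mm [ 681.7 -104.5] [103.9  28.8] 5.8 [366 110  22  58]
top LU area 972.0 cen px [373.  203.5] rect mm [564.4 -98. ] [101.8  30.6] 1.5 [364 175  19  59]
top SD area 717.0 cen px [269.1 199.7] rect mm [569.7  82.4] [29.7 81.6] 79.3 [257 176  26  49]
top SU area 836.5 cen px [264.4 258.2] rect mm [453.4  74.8] [83.7 30.9] 19.5 [256 242  32  52]
top set area 2987.0 cen px [374.9 268. ] rect mm [ 454.7 -103.2] [ 89.6 104.1] 7.0 [343 239  66  59]
side LD area 383.5 cen px [388.6 179.1] rect mm [ 677.2 -106.7] [116.5  23.7] 5.9 [382 160  13  43]
side LU area 625.5 cen px [376.2 221.5] rect mm [566.1 -97.2] [103.7  30.7] 1.5 [364 200  23  45]
side SD area 470.0 cen px [288.5 204.1] rect mm [565.1  81.4] [34.3 92.4] 79.2 [273 188  30  37]
side SU area 576.5 cen px [274.3 251.6] rect mm [454.9  75.3] [83.6 30.6] 19.6 [266 233  18  39]
side set area 2363.0 cen px [368.1 275.3] rect mm [ 454.6 -102.3] [ 90.1 103. ] 7.3 [338 252  59  48]
LD [ 682.4 -105.9   20.5]
LU [564.9 -98.5  24.5]
SD [570.2  81.7  21.8]
SU [470.4  87.1  -5. ]
set [ 454.3 -102.9    7.1]
[[ 0.694  0.086  0.   ]
 [ 0.766  0.202  0.   ]
 [ 0.247  0.185  0.   ]
 [ 0.522 -0.254  0.   ]
 [ 0.573 -0.002  0.   ]
 [ 0.617 -0.212  0.   ]]
(594, 540, 3) (459, 486, 3)
```

View pics/topc.png

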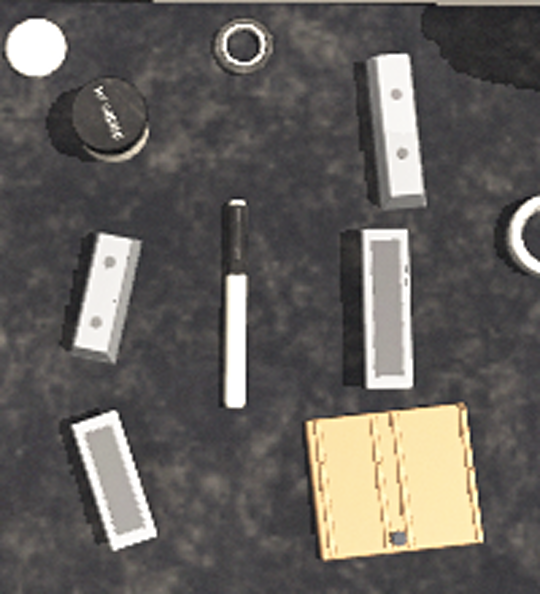

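View pics/wrist0.png

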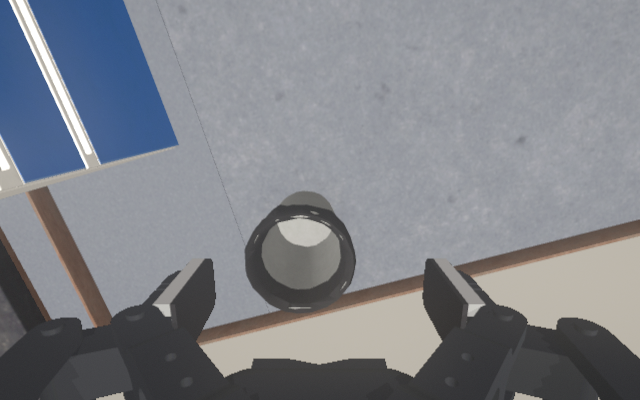

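The top crop confirms the layout. The marks on the long wide-down ingot are near full-image (376.7,124.8) and (378.9,146.7), and on the short one near (270.7,187) and (265.6,209.6). The stud is at the bottom, which is world -x. The wrist view still shows the bin and the floor. Next I'll triangulate the marks and the rims, and write a move calculator.

```bash
cat > m2.py <<'E'
from h import *
from m1 import tri
V={v:np.load(v+"0.npz") for v in("top","side")}
def spots(v,x,y,w):
    c=V[v]["c"];g=cv2.cvtColor(c,cv2.COLOR_RGB2GRAY)[y-w:y+w,x-w:x+w];s=8
    g=cv2.resize(g,None,fx=s,fy=s,interpolation=cv2.INTER_CUBIC)
    b=cv2.morphologyEx(g,cv2.MORPH_BLACKHAT,cv2.getStructuringElement(2,(51,51)))
    m=((b>18)&(cv2.erode(cv2.morphologyEx((g>110).astype(np.uint8),cv2.MORPH_CLOSE,np.ones((51,51))),np.ones((15,15)))>0)).astype(np.uint8)
    n,_,st,ce=cv2.connectedComponentsWithStats(m)
    return [((ce[i][0]+.5)/s-.5+x-w,(ce[i][1]+.5)/s-.5+y-w,int(st[i][4])) for i in range(1,n) if st[i][4]>150]
for v,x,y,w in(("top",376,138,32),("top",269,200,28),("side",388,180,24),("side",287,206,22)):
    print(v,np.round(spots(v,x,y,w),1).tolist())
for v in V:
    c=V[v]["c"];g=cv2.cvtColor(c,cv2.COLOR_RGB2HSV)[...,2]
    for k,(x,y) in dict(top=dict(LU=(373,204),SU=(272,267)),side=dict(LU=(375,223),SU=(275,253)))[v].items():
        n,l,st,ce=cv2.connectedComponentsWithStats((((g<175)&(g>110))).astype(np.uint8),connectivity=4)
        i=l[y,x];print(v,k,"skin",np.round(ce[i],1),st[i].tolist(),g[y,x])
E
python3 m2.py | grep -v rect
cat > go.py <<'E'
import sys
from h import *
# usage: go.py x y z(mm) toolYangle(deg): shift in tool axes mm, tool-z turn deg
s=manip.read_state();R=np.array(s["orientation"]);p=np.array(s["ee_pos"])*1000
x,y,z,a=map(float,sys.argv[1:5])
d=R.T@(np.array([x,y,z])-p);ya=np.degrees(np.arctan2(R[1,1],R[0,1]))
print("tcp",p.round(1),"yang",round(ya,1),"q6",s["q"][5].round(1),"grip",round(s["grip_force"],1),"w",round(s["width"],3),"t",s["clock"])
print("shift",d.round(1),"turn",round((ya-a+180)%360-180,1))
E
python3 go.py 565 -98 150 91.5
```

```text
LD [ 682.4 -105.9   20.5]
LU [564.9 -98.5  24.5]
SD [570.2  81.7  21.8]
SU [470.4  87.1  -5. ]
set [ 454.3 -102.9    7.1]
[[ 0.694  0.086  0.   ]
 [ 0.766  0.202  0.   ]
 [ 0.247  0.185  0.   ]
 [ 0.522 -0.254  0.   ]
 [ 0.573 -0.002  0.   ]
 [ 0.617 -0.212  0.   ]]
top [[376.3, 124.4, 1179.0], [378.5, 146.4, 1254.0], [384.5, 162.4, 240.0], [376.7, 168.2, 1262.0]]
top [[270.1, 186.6, 1312.0], [277.2, 185.8, 172.0], [265.1, 208.9, 1312.0], [260.0, 219.4, 167.0], [265.8, 220.9, 596.0]]
side [[388.6, 169.0, 1056.0], [386.8, 178.3, 185.0], [387.9, 183.0, 1072.0], [388.8, 202.6, 692.0], [377.7, 202.8, 911.0]]
side [[290.9, 194.1, 1051.0], [298.5, 194.0, 172.0], [296.8, 196.6, 205.0], [281.9, 208.4, 1096.0], [278.6, 211.8, 522.0], [287.2, 211.0, 170.0], [280.1, 220.5, 2812.0]]
top LU skin [372.9 203.3] [368, 179, 11, 50, 481] 169
top SU skin [395.3 241.3] [0, 51, 640, 349, 135823] 177
side LU skin [375.2 221.5] [368, 203, 17, 38, 331] 122
side SU skin [274.2 251.7] [269, 236, 12, 32, 302] 137
tcp [170.6 600.8 230.4] yang 74.1 q6 -7.2 grip 0.0 w 0.999 t 0.15
shift [-570.3 -564.2   81.2] turn -17.4
```

```bash
python3 - <<'E' | tail -4
from m1 import *
M={"LD":([(376.3,124.4),(378.5,146.4)],[(388.6,169),(387.9,183)]),"SD":([(270.1,186.6),(265.1,208.9)],[(290.9,194.1),(281.9,208.4)]),
"LU":([(372.9,203.3)],[(375.2,221.5)]),"stud":([(377,289.3)],[(366.5,291.5)])}
T=np.load("top0.npz");S=np.load("side0.npz")
for k,(a,b) in M.items():
    P=np.array([tri(ray(T["K"],T["R"],T["t"],p),ray(S["K"],S["R"],S["t"],q)) for p,q in zip(a,b)])*1000
    d=P[0]-P[-1];print(k,P.round(1).tolist(),P.mean(0).round(1),np.degrees(np.arctan2(d[1],d[0])).round(1))
E
python3 -m inch '[1,-50,-50,0,0, 1,-95,-94,0,0, 1,-140,-140,0,-2, 1,-185,-185,0,-4, 1,-230,-228,0,-6, 1,-275,-273,0,-8, 1,-320,-318,0,-10, 1,-365,-362,0,-12, 1,-410,-406,0,-14, 1,-455,-450,10,-17, 1,-500,-495,20,-17, 1,-540,-534,40,-17, 1,-570,-564,60,-17, 1,-570,-564,81,-17, 1,-570,-564,81,-17, 1,-570,-564,81,-17, 1,-570,-564,81,-17]' 60
```

```text
LD [[705.4, -103.6, 27.2], [665.4, -107.5, 27.8]] [ 685.4 -105.5   27.5] 5.5
SD [[592.0, 81.1, 27.9], [553.0, 88.8, 27.3]] [572.5  85.   27.6] -11.2
LU [[565.1, -97.5, 24.1]] [565.1 -97.5  24.1] 0.0
stud [[418.3, -105.7, 12.9]] [ 418.3 -105.7   12.9] 0.0
clock: 2.28
ee_pos: [0.5656, -0.0966, 0.1518]
orientation: [[-1.0, -0.021, 0.002], [-0.021, 1.0, -0.001], [-0.002, -0.001, -1.0]]
ft_force: [-0.0, -0.0, 0.0]
width: 1.0
grip_force: 0.0
```

```bash
python3 - <<'E'
from h import *
c,K,R,t=cam("wrist");save("w1.png",c);np.savez("w1.npz",c=c,K=K,R=R,t=t)
E
python3 go.py 565 -97.5 3 91.5
```

```text
tcp [565.6 -96.6 151.8] yang 91.2 q6 -108.8 grip 0.0 w 1.002 t 2.325
shift [  1.   -0.8 148.8] turn -0.3
```

View pics/w1.png

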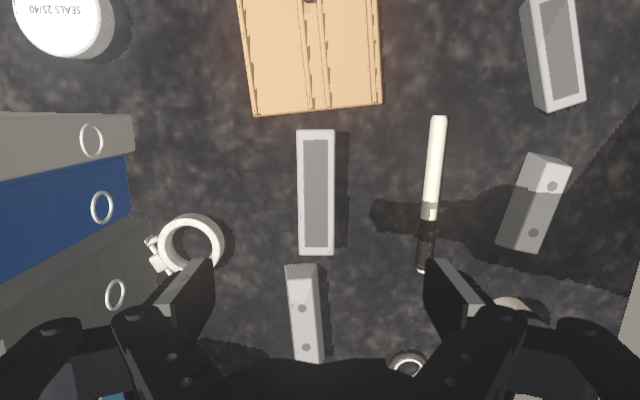

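The wrist view shows the long wide-up ingot at (316,192), the near edge of the setter at (318,108) and both bays. The long wide-down ingot's marks are at (302,308) and (306,347). I'll cross-check these numerically against the top view.

```bash
python3 - <<'E'
from h import *
D=np.load("w1.npz");c=D["c"];K,R,t=D["K"],D["R"],D["t"];g=cv2.cvtColor(c,cv2.COLOR_RGB2HSV)
def con(m,x,y,z):
    cs,_=cv2.findContours(m.astype(np.uint8),cv2.RETR_EXTERNAL,cv2.CHAIN_APPROX_NONE)
    q=max(cs,key=lambda q:(cv2.pointPolygonTest(q,(x,y),False)>=0)*cv2.contourArea(q))
    P=onz(K,R,t,q[:,0],z)*1000;r=cv2.minAreaRect(P[:,:2].astype(np.float32));print(np.round(r[0],1),np.round(r[1],1),round(r[2],1));return P
con((g[...,1]<60)&(g[...,2]>105),316,192,.024)
P=con((g[...,1]>70)&(g[...,2]>120)&(g[...,0]<30),318,60,.010)
e=P[P[:,0]>P[:,0].max()-14];print(e[:,1].min(),e[:,1].max(),P[P[:,0].argmax()])
print(onz(K,R,t,[(302,308),(306,347),(552,186),(533,232),(316,192),(309,3),(252,116),(382,103)],.024).round(4)*1000)
print(onz(K,R,t,[(309,3),(252,116),(382,103)],.008).round(4)*1000)
E
```

```text
[558.9 -99.1] [115.8  36.3] 5.5
[ 458.5 -103.4] [ 83.2 102.8] 6.9
-150.78279349002344 -47.91011162631111 [ 505.42636471 -148.0457746    10.        ]
[[ 666.  -108.4   24. ]
 [ 705.6 -104.5   24. ]
 [ 553.3   88.1   24. ]
 [ 592.    80.2   24. ]
 [ 561.9  -98.    24. ]
 [ 427.8 -105.3   24. ]
 [ 504.4 -147.    24. ]
 [ 493.1  -50.3   24. ]]
[[ 423.6 -105.7    8. ]
 [ 504.7 -150.     8. ]
 [ 492.8  -47.5    8. ]]
```

```bash
python3 -m inch '[1,1,-1,40,0, 1,1,-1,80,0, 1,1,-1,115,0, 1,1,-1,135,0, 1,1,-1,148,0, 1,1,-1,149,0, 1,1,-1,149,0, -0.6,1,-1,149,0, -0.6,1,-1,149,0, -0.6,1,-1,149,0, -0.6,1,-1,149,0,-0.6,1,-1,149,0,-0.6,1,-1,149,0]' 60
```

```text
clock: 3.95
ee_pos: [0.5643, -0.0982, 0.0019]
orientation: [[-1.0, -0.02, 0.001], [-0.02, 1.0, -0.0], [-0.001, -0.0, -1.0]]
ft_force: [-1.3, 0.3, 5.8]
width: 0.328
grip_force: 59.0
```

```bash
python3 -m inch '[-0.6,0,0,-25,0, -0.6,0,0,-60,0, -0.6,0,0,-80,0, -0.6,0,0,-80,0]'; python3 go.py 451 -76.5 12 97
```

```text
clock: 4.45
ee_pos: [0.5652, -0.0985, 0.0827]
orientation: [[-1.0, -0.02, 0.003], [-0.02, 1.0, -0.001], [-0.003, -0.001, -1.0]]
ft_force: [-0.1, -0.3, -2.3]
width: 0.328
grip_force: 59.7
tcp [565.2 -98.5  82.7] yang 91.1 q6 -108.9 grip 59.7 w 0.328 t 4.45
shift [113.9  24.3  70.3] turn -5.9
```

```bash
python3 -m inch '[-0.6,30,6,0,-2, -0.6,60,12,0,-4, -0.6,90,18,0,-6, -0.6,112,24,0,-6, -0.6,114,24,0,-6, -0.6,114,24,0,-6, -0.6,114,24,20,-6, -0.6,114,24,40,-6, -0.6,114,24,52,-6, -0.6,114,24,58,-6, -0.6,114,24,58,-6]'; python3 go.py 451 -76.5 10 97
python3 - <<'E'
from h import *
a,_,_,_=cam("side"); a=a[180:330,260:460]; b,_,_,_=cam("wrist")
save("p1.png",np.vstack([cv2.resize(a,(400,300)),cv2.resize(b,(400,250))]))
E
```

```text
clock: 5.82
ee_pos: [0.4496, -0.0764, 0.0231]
orientation: [[-0.992, -0.124, -0.0], [-0.124, 0.992, 0.0], [0.0, 0.0, -1.0]]
ft_force: [-0.2, -0.5, -0.9]
width: 0.327
grip_force: 59.6
tcp [449.6 -76.4  23.1] yang 97.1 q6 -116.7 grip 59.6 w 0.327 t 5.825
shift [-1.4 -0.2 13.1] turn 0.1
```

View pics/p1.png

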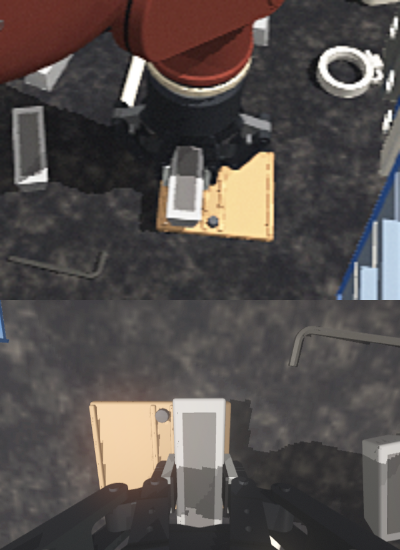

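The ingot hovers lengthwise above the narrow bay, to the right of the stud in the wrist view, and looks square. I'll lower and release it.

```bash
python3 -m inch '[-0.6,-1,0,6,0, -0.6,-1,0,10,0, -0.6,-1,0,12,0, -0.6,-1,0,13,0, -0.6,-1,0,13,0, 0,-1,0,13,0, 0,-1,0,13,0, 0,-1,0,13,0,0,-1,0,5,0, 0,-1,0,-20,0, 1,-1,0,-60,0, 1,-1,0,-100,0, 1,-1,0,-100,0]'; python3 go.py 685.5 -105.8 100 95.6;python3 - <<'E'
from h import *
c,K,R,t=cam("wrist");save("w2.png",c);np.savez("w2.npz",c=c,K=K,R=R,t=t)
E
```

```text
clock: 7.55
ee_pos: [0.4534, -0.0772, 0.1275]
orientation: [[-0.992, -0.124, 0.008], [-0.124, 0.992, -0.003], [-0.007, -0.004, -1.0]]
ft_force: [-0.6, 0.2, 0.7]
width: 1.002
grip_force: 0.0
tcp [453.4 -77.2 127.5] yang 97.1 q6 -116.7 grip 0.0 w 1.002 t 7.55
shift [-226.5  -57.1   29.4] turn 1.5
```

View pics/w2.png

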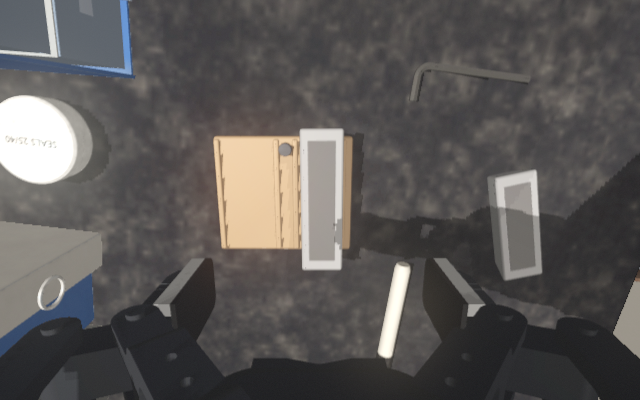

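The ingot sits in the narrow bay at (321,199). The setter corners are at about (215,137), (352,137), (350,249) and (221,249), with the stud at (285,150). I'll check the offset.

```bash
python3 - <<'E'
from h import *
D=np.load("w2.npz");K,R,t=D["K"],D["R"],D["t"];
C=onz(K,R,t,[(215,137),(352,137),(350,249),(221,249)],.0095)*1000;cen=C.mean(0);print(C.round(1),cen)
S=onz(K,R,t,[(285,149.5)],.016)[0]*1000;print("stud",S)
I=onz(K,R,t,[(300,129),(342,129),(342,269),(302,270)],.032)*1000;print(I.round(1))
a=np.radians(187);X=np.array([np.cos(a),np.sin(a)]);Y=np.array([-X[1],X[0]])
for c in(cen,S,np.array([454.3,-103.3])):
  d=(I.mean(0)-c)[:2] if True else 0;print(d@X,d@Y)
print(I.mean(0), np.degrees(np.arctan2(*(I[0]-I[3])[1::-1])),np.degrees(np.arctan2(*(C[0]-C[3])[1::-1])),np.degrees(np.arctan2(*(C[1]-C[2])[1::-1])))
E
```

```text
[[ 416.2 -158.     9.5]
 [ 403.9  -58.3    9.5]
 [ 491.4  -46.8    9.5]
 [ 504.2 -149.4    9.5]] [ 453.93526371 -103.11380634    9.5       ]
stud [ 418.14978344 -105.59295268   16.        ]
[[401.4 -95.7  32. ]
 [397.9 -68.   32. ]
 [498.8 -53.6  32. ]
 [503.3 -83.   32. ]]
0.12161284347933332 -28.28157532145329
-35.699259818293726 -26.381089497651857Traceback (most recent call last):
  File "<stdin>", line 8, in <module>
ValueError: operands could not be broadcast together with shapes (3,) (2,)
```

```bash
python3 -m inch '[1,-45,-12,0,1, 1,-95,-24,0,1.5, 1,-145,-36,0,1.5, 1,-190,-48,0,1.5, 1,-226,-57,10,1.5, 1,-226,-57,29,1.5,  1,-226,-57,29,1.5, 1,-226,-57,29,1.5]'; python3 go.py 685.5 -105.8 2 95.6
```

```text
clock: 8.6
ee_pos: [0.6805, -0.1044, 0.0937]
orientation: [[-0.995, -0.098, -0.002], [-0.098, 0.995, 0.0], [0.002, 0.001, -1.0]]
ft_force: [-0.8, 0.5, 1.4]
width: 0.997
grip_force: 0.0
tcp [ 680.5 -104.4   93.7] yang 95.6 q6 -110.9 grip 0.0 w 0.997 t 8.6
shift [-5.  -1.9 91.7] turn 0.0
```

```bash
python3 -m inch '[1,-5,-2,30,0, 1,-5,-2,60,0, 1,-5,-2,80,0, 1,-5,-2,89,0, 1,-5,-2,91,0, 1,-5,-2,91,0, 1,-5,-2,91,0, -0.6,-5,-2,91,0, -0.6,-5,-2,91,0, -0.6,-5,-2,91,0, -0.6,-5,-2,91,0,-0.6,-5,-2,91,0,-0.6,-5,-2,91,0]' 60; python3 go.py 685.5 -105.8 2 95.6;  python3 -m inch '[-0.6,0,0,-20,0, -0.6,0,0,-50,0, -0.6,0,0,-80,0, -0.6,0,0,-80,0, -0.6,0,0,-80,0]'; python3 go.py 457.3 -130 24 97
```

```text
clock: 10.22
ee_pos: [0.6874, -0.1063, 0.0038]
orientation: [[-0.995, -0.098, 0.001], [-0.098, 0.995, -0.0], [-0.001, -0.0, -1.0]]
ft_force: [0.0, -0.6, 3.4]
width: 0.306
grip_force: 58.9
tcp [ 687.4 -106.3    3.8] yang 95.6 q6 -110.9 grip 58.9 w 0.306 t 10.225
shift [1.8 0.7 1.8] turn 0.0
clock: 10.85
ee_pos: [0.6863, -0.106, 0.0823]
orientation: [[-0.995, -0.098, -0.001], [-0.098, 0.995, 0.0], [0.001, 0.001, -1.0]]
ft_force: [-1.0, 0.5, -2.1]
width: 0.304
grip_force: 58.2
tcp [ 686.3 -106.    82.3] yang 95.6 q6 -110.9 grip 58.2 w 0.304 t 10.85
shift [230.1  -1.4  58.7] turn -1.4
```

```bash
python3 -m inch '[-0.6,40,0,0,-1, -0.6,85,0,0,-1, -0.6,130,-1,0,-1, -0.6,175,-1,0,-1, -0.6,210,-1,0,-1, -0.6,229,-1,0,-1, -0.6,229,-1,0,-1, -0.6,229,-1,20,-1, -0.6,229,-1,40,-1, -0.6,229,-1,55,-1, -0.6,229,-1,55,-1,-0.6,229,-1,55,-1]'; python3 go.py 458.7 -130 12 97
python3 - <<'E'
from h import *
b,_,_,_=cam("wrist")
save("p2.png",b)
E
```

```text
clock: 12.35
ee_pos: [0.4598, -0.1298, 0.0286]
orientation: [[-0.993, -0.116, 0.0], [-0.116, 0.993, -0.0], [-0.0, -0.0, -1.0]]
ft_force: [-0.1, -0.1, -1.5]
width: 0.298
grip_force: 58.2
tcp [ 459.8 -129.8   28.6] yang 96.7 q6 -121.9 grip 58.2 w 0.298 t 12.35
shift [ 1.1 -0.1 16.6] turn -0.3
```

View pics/p2.png

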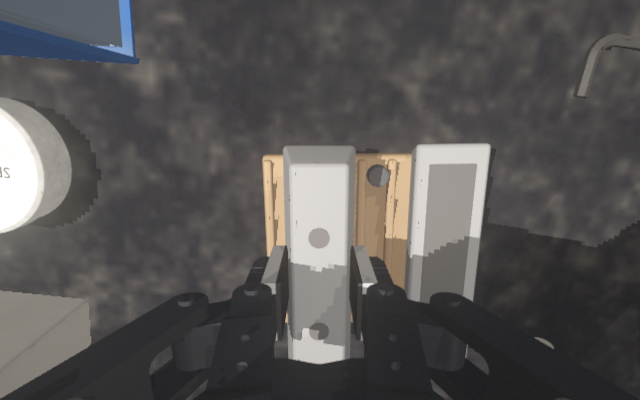

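The held ingot at (319,230) is over the wide bay and clear of its neighbour at (450,240). The grip is creeping up the flank slightly, so I'll set it down now.

```bash
python3 -m inch '[-0.6,1,0,7,0, -0.6,1,0,13,0, -0.6,1,0,16,0, -0.6,1,0,16,0, -0.15,1,0,16,0, -0.15,1,0,16,0, -0.15,1,0,16,0,-0.15,1,0,8,0, -0.15,1,0,-15,0, -0.15,1,0,-40,0, 1,1,0,-80,0, 1,1,0,-100,0, 1,1,0,-100,0,1,1,0,-100,0]'; python3 go.py 454 75 130 109.5;python3 - <<'E'
from h import *
c,K,R,t=cam("wrist");save("w3.png",c);np.savez("w3.npz",c=c,K=K,R=R,t=t)
E
```

```text
clock: 14.15
ee_pos: [0.4577, -0.1296, 0.1276]
orientation: [[-0.993, -0.116, -0.001], [-0.116, 0.993, 0.0], [0.001, 0.001, -1.0]]
ft_force: [-0.3, -0.5, -0.4]
width: 0.993
grip_force: 0.0
tcp [ 457.7 -129.6  127.6] yang 96.6 q6 -122.0 grip 0.0 w 0.993 t 14.15
shift [-20.  203.7  -2.3] turn -12.9
```

View pics/w3.png

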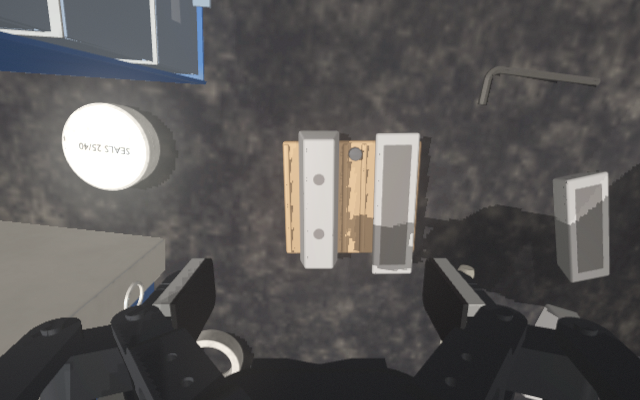

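The wide-down ingot is in the wide bay with marks at (319,180) and (318.5,234). The wide-up one is at (395,203), and the short wide-up ingot is at (589,226). I'll compute the offsets.

```bash
python3 - <<'E'
from h import *
D=np.load("w3.npz");K,R,t=D["K"],D["R"],D["t"]
a=np.radians(187);X=np.array([np.cos(a),np.sin(a)]);Y=np.array([-X[1],X[0]]);c=np.array([454.1,-103.2])
def rep(n,px,z):
    P=onz(K,R,t,px,z)*1000;d=P[:,:2]-c;s=np.c_[d@X,d@Y];print(n,s.round(1).tolist(),"mean",s.mean(0).round(1),"world",P.mean(0).round(1));return P
rep("LD",[(319,180),(318.5,234)],.032);rep("LU",[(377,134),(420,134),(411,273),(373,273)],.032);rep("stud",[(356,153)],.016);rep("corn",[(284,142),(287,254)],.0095)
P=rep("SU",[(563.5,179),(608,173),(609.5,273),(578,280)],.024);e=P[0]-P[3];print(P.round(1),np.degrees(np.arctan2(e[1],e[0])));e=P[1]-P[2];print(np.degrees(np.arctan2(e[1],e[0])))
E
```

```text
LD [[19.8, 25.3], [-19.8, 26.0]] mean [-0.  25.6] world [ 457.3 -128.6   32. ]
LU [[50.7, -13.7], [50.5, -42.5], [-51.2, -42.7], [-51.0, -14.4]] mean [ -0.2 -28.3] world [450.9 -75.1  32. ]
stud [[36.3, -1.6]] mean [36.3 -1.6] world [ 417.9 -106.    16. ]
corn [[44.0, 50.9], [-44.8, 51.4]] mean [-0.4 51.2] world [ 460.7 -153.9    9.5]
SU [[17.6, -149.6], [21.7, -180.5], [-56.4, -198.0], [-62.1, -174.8]] mean [ -19.8 -175.7] world [452.4  73.6  24. ]
[[418.4  43.1  24. ]
 [410.6  73.3  24. ]
 [485.9 100.2  24. ]
 [494.5  77.9  24. ]] -155.4149665239851
-160.36309380120082
```

```bash
python3 -m inch '[1,-5,40,0,-4, 1,-10,85,0,-8, 1,-15,130,0,-13, 1,-20,175,0,-13, 1,-20,203,20,-13, 1,-20,203,50,-13, 1,-20,203,50,-13, 1,-20,203,50,-13]'; python3 go.py 453.5 74.5 2 109.5
```

```text
clock: 15.2
ee_pos: [0.4546, 0.0739, 0.0784]
orientation: [[-0.942, -0.336, -0.001], [-0.336, 0.942, -0.0], [0.001, 0.0, -1.0]]
ft_force: [0.5, -0.3, -0.4]
width: 1.003
grip_force: 0.0
tcp [454.6  73.9  78.4] yang 109.6 q6 -110.2 grip 0.0 w 1.003 t 15.2
shift [ 0.8  1.  76.4] turn 0.1
```

```bash
python3 -m inch '[1,1,1,30,0, 1,1,1,55,0, 1,1,1,70,0, 1,1,1,76,0, 1,1,1,76,0, 1,1,1,76,0, -0.6,1,1,76,0, -0.6,1,1,76,0, -0.6,1,1,76,0, -0.6,1,1,76,0,-0.6,1,1,76,0,-0.6,1,1,76,0]' 60; python3 go.py 453.5 74.5 2 109.5;  python3 -m inch '[-0.6,0,0,-20,0, -0.6,0,0,-50,0, -0.6,0,0,-90,0, -0.6,0,0,-90,0, -0.6,0,0,-90,0]'; python3 go.py 480.9 -99.9 60 7
```

```text
clock: 16.7
ee_pos: [0.4536, 0.0747, 0.0028]
orientation: [[-0.942, -0.336, 0.0], [-0.336, 0.942, -0.0], [-0.0, -0.0, -1.0]]
ft_force: [-1.3, -0.5, 5.7]
width: 0.323
grip_force: 58.9
tcp [453.6  74.7   2.8] yang 109.6 q6 -110.1 grip 58.9 w 0.323 t 16.7
shift [ 0.2 -0.1  0.8] turn 0.1
clock: 17.32
ee_pos: [0.4527, 0.0747, 0.0915]
orientation: [[-0.942, -0.336, -0.001], [-0.336, 0.942, 0.0], [0.001, 0.0, -1.0]]
ft_force: [-0.3, 0.2, -1.2]
width: 0.324
grip_force: 59.5
tcp [452.7  74.7  91.5] yang 109.6 q6 -110.1 grip 59.5 w 0.324 t 17.325
shift [  32.1 -173.9   31.5] turn 102.6
```

```bash
python3 -m inch '[-0.6,3,-17,0,10, -0.6,6,-35,0,20, -0.6,9,-52,0,30, -0.6,12,-70,0,40, -0.6,16,-87,0,50, -0.6,19,-105,0,60, -0.6,22,-122,0,70, -0.6,26,-140,0,80, -0.6,29,-157,0,90, -0.6,32,-174,0,100, -0.6,32,-174,0,102.6, -0.6,32,-174,15,102.6, -0.6,32,-174,31,102.6, -0.6,32,-174,31,102.6,-0.6,32,-174,31,102.6]'; python3 go.py 480.9 -99.9 34.8 7
python3 - <<'E'
from h import *
b,_,_,_=cam("wrist")
a,_,_,_=cam("side"); a=a[200:320,290:450]
save("p3.png",np.vstack([cv2.resize(a,(400,300)),cv2.resize(b,(400,250))]))
E
```

```text
clock: 19.2
ee_pos: [0.4815, -0.0997, 0.0609]
orientation: [[-0.123, 0.992, -0.001], [0.992, 0.123, 0.0], [0.0, -0.001, -1.0]]
ft_force: [0.1, -0.4, -0.4]
width: 0.326
grip_force: 59.5
tcp [481.5 -99.7  60.9] yang 7.1 q6 -28.0 grip 59.5 w 0.326 t 19.2
shift [-0.2 -0.6 26.1] turn 0.1
```

View pics/p3.png

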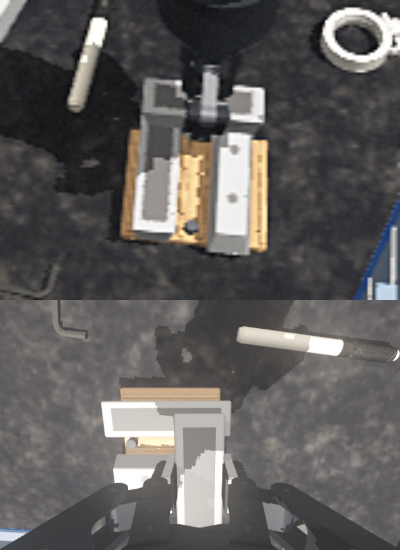

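The short wide-up ingot hovers squarely across both long ones, at the end away from the stud. I'll lower and release it.

```bash
python3 -m inch '[-0.6,0,-0.5,10,0, -0.6,0,-0.5,18,0, -0.6,0,-0.5,23,0, -0.6,0,-0.5,25,0, -0.6,0,-0.5,26,0, -0.6,0,-0.5,26,0, -0.1,0,-0.5,26,0, -0.1,0,-0.5,26,0, -0.1,0,-0.5,26,0, -0.1,0,-0.5,18,0, -0.1,0,-0.5,0,0, 0,0,-0.5,-30,0, 1,0,-0.5,-70,0, 1,0,-0.5,-90,0, 1,0,-0.5,-90,0]'; python3 go.py 572.5 84.3 120 79
```

```text
clock: 21.18
ee_pos: [0.4828, -0.1005, 0.1537]
orientation: [[-0.123, 0.992, 0.005], [0.992, 0.123, -0.002], [-0.002, 0.004, -1.0]]
ft_force: [-0.3, 0.3, -0.9]
width: 1.0
grip_force: 0.0
tcp [ 482.8 -100.5  153.7] yang 7.0 q6 -28.0 grip 0.0 w 1.0 t 21.175
shift [172.5 111.6  33.8] turn -72.0
```

```bash
python3 -m inch '[1,20,13,0,-10, 1,42,27,0,-20, 1,64,41,0,-30, 1,86,55,0,-40, 1,108,69,0,-50, 1,130,83,0,-60, 1,152,98,0,-70, 1,172,111,0,-72, 1,172,111,0,-72,1,172,111,0,-72, 1,172,111,0,-72]'; python3 go.py 572.5 84.3 2 79
python3 - <<'E'
from h import *
c,K,R,t=cam("wrist");save("w4.png",c);np.savez("w4.npz",c=c,K=K,R=R,t=t)
E
```

```text
clock: 22.55
ee_pos: [0.5698, 0.0835, 0.1508]
orientation: [[-0.982, 0.191, -0.001], [0.191, 0.982, -0.0], [0.001, -0.0, -1.0]]
ft_force: [-0.7, 0.2, -0.5]
width: 1.0
grip_force: 0.0
tcp [569.8  83.5 150.8] yang 79.0 q6 -78.5 grip 0.0 w 1.0 t 22.55
shift [ -2.7   1.3 148.8] turn -0.0
```

View pics/w4.png

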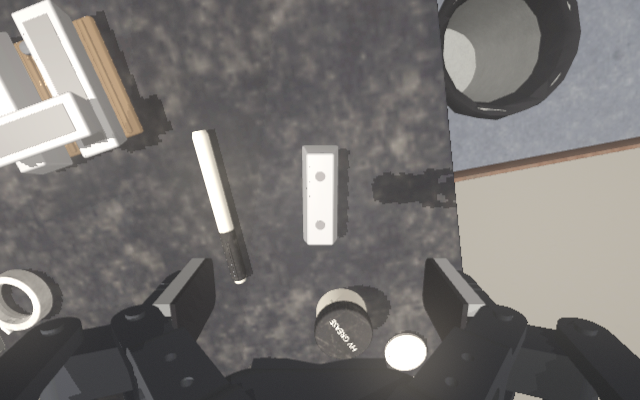

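The short wide-down ingot is at (320,195), with marks at (320,176) and (320,225). The jar at (343,325) and the pen are clear of the fingers. I'll grasp it.

```bash
python3 -m inch '[1,-2.5,1,40,0, 1,-2.5,1,80,0, 1,-2.5,1,115,0, 1,-2.5,1,138,0, 1,-2.5,1,147,0, 1,-2.5,1,149,0, 1,-2.5,1,149,0, -0.6,-2.5,1,149,0, -0.6,-2.5,1,149,0, -0.6,-2.5,1,149,0, -0.6,-2.5,1,149,0,-0.6,-2.5,1,149,0,-0.6,-2.5,1,149,0]' 60; python3 go.py 572.5 84.3 2 79;  python3 -m inch '[-0.6,0,0,-20,0, -0.6,0,0,-50,0, -0.6,0,0,-90,0, -0.6,0,0,-90,0, -0.6,0,0,-90,0]'; python3 go.py 427.3 -106.5 60 7
```

```text
clock: 24.22
ee_pos: [0.5734, 0.0849, 0.003]
orientation: [[-0.982, 0.19, 0.001], [0.19, 0.982, 0.0], [-0.001, 0.0, -1.0]]
ft_force: [-1.4, -0.1, 5.4]
width: 0.304
grip_force: 58.9
tcp [573.4  84.9   3. ] yang 79.0 q6 -78.4 grip 58.9 w 0.304 t 24.225
shift [ 0.8 -0.8  1. ] turn 0.0
clock: 24.85
ee_pos: [0.5725, 0.0848, 0.0922]
orientation: [[-0.982, 0.19, -0.0], [0.19, 0.982, -0.0], [0.0, -0.0, -1.0]]
ft_force: [-0.1, 0.6, -1.4]
width: 0.304
grip_force: 58.3
tcp [572.5  84.8  92.2] yang 79.0 q6 -78.4 grip 58.3 w 0.304 t 24.85
shift [ 106.2 -215.4   32.3] turn 72.0
```

```bash
python3 -m inch '[-0.6,10,-21,0,8, -0.6,22,-45,0,16, -0.6,34,-69,0,25, -0.6,46,-93,0,34, -0.6,58,-117,0,43, -0.6,70,-141,0,52, -0.6,82,-165,0,60, -0.6,94,-190,0,68, -0.6,106,-215,0,72, -0.6,106,-215,0,72, -0.6,106,-215,24,72, -0.6,106,-215,24,72, -0.6,106,-215,24,72]'; python3 go.py 427.3 -106.5 36 7
python3 - <<'E'
from h import *
b,_,_,_=cam("wrist")
a,_,_,_=cam("side"); a=a[200:320,290:450]
save("p4.png",np.vstack([cv2.resize(a,(400,300)),cv2.resize(b,(400,250))]))
E
```

```text
clock: 26.48
ee_pos: [0.428, -0.1056, 0.0682]
orientation: [[-0.124, 0.992, -0.001], [0.992, 0.124, 0.001], [0.001, -0.001, -1.0]]
ft_force: [0.6, -0.4, -0.2]
width: 0.301
grip_force: 58.4
tcp [ 428.  -105.6   68.2] yang 7.1 q6 -31.2 grip 58.4 w 0.301 t 26.475
shift [-0.9 -0.8 32.2] turn 0.1
```

View pics/p4.png

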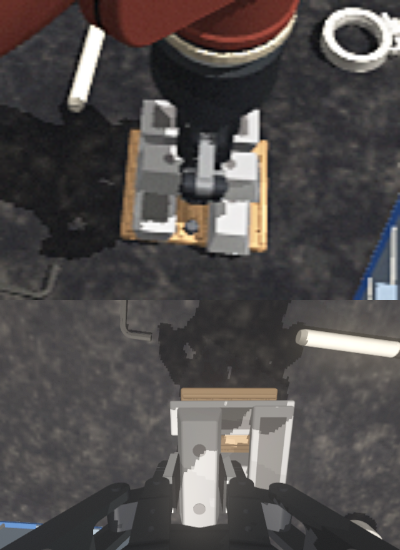

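The short wide-down ingot hovers squarely at the stud end. The inner finger at about (238,470) has little room beside the plain-end ingot at (255,450), so I'll bias 3 mm towards the stud and open only slightly to release.

```bash
python3 -m inch '[-0.6,-1,-3.5,0,0, -0.6,-1,-3.5,12,0, -0.6,-1,-3.5,22,0, -0.6,-1,-3.5,28,0, -0.6,-1,-3.5,31,0, -0.6,-1,-3.5,32,0, -0.6,-1,-3.5,32,0]'; python3 go.py 424 -107 36 7; python3 -m inch '[-0.22,0,0,0,0, -0.22,0,0,0,0, -0.22,0,0,0,0, -0.22,0,0,-6,0, -0.22,0,0,-18,0, -0.22,0,0,-40,0, 1,0,0,-80,0, 1,0,0,-110,0, 1,0,0,-110,0, 1,0,0,-110,0]'; python3 - <<'E'
from h import *
c,K,R,t=cam("wrist");save("w5.png",c);np.savez("w5.npz",c=c,K=K,R=R,t=t)
E
```

```text
clock: 27.45
ee_pos: [0.4248, -0.1076, 0.0364]
orientation: [[-0.123, 0.992, 0.0], [0.992, 0.123, -0.0], [-0.0, 0.0, -1.0]]
ft_force: [0.8, 0.3, -1.6]
width: 0.303
grip_force: 58.4
tcp [ 424.8 -107.6   36.4] yang 7.0 q6 -31.6 grip 58.4 w 0.303 t 27.45
shift [ 0.7 -0.7  0.4] turn 0.0
clock: 28.7
ee_pos: [0.4244, -0.1074, 0.1462]
orientation: [[-0.123, 0.992, 0.0], [0.992, 0.123, -0.0], [-0.0, 0.0, -1.0]]
ft_force: [-0.6, -0.4, -0.6]
width: 1.001
grip_force: 0.0
```

View pics/w5.png

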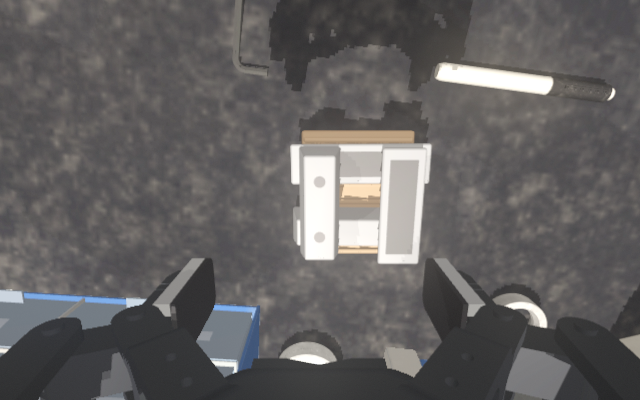

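Both short ingots lie across the stack. The wide-down one has marks at (320,182) and (319,237), and the wide-up one spans (385,147) to (418,263). I'll back off, then check offsets and heights from the fixed cameras and this view.

```bash
python3 -m inch '[1,-20,0,-40,0, 1,-10,40,-60,0, 1,0,90,-60,0, 1,0,140,-60,0, 1,0,190,-60,0, 1,0,240,-60,0, 1,0,240,-60,0,1,0,240,-60,0,1,0,240,-60,0]'; python3 - <<'E'
from h import *
a=np.radians(187);X=np.array([np.cos(a),np.sin(a)]);Y=np.array([-X[1],X[0]]);c=np.array([454.1,-103.2])
D=np.load("w5.npz");K,R,t=D["K"],D["R"],D["t"]
def rep(n,px,z):
    P=onz(K,R,t,px,z)*1000;d=P[:,:2]-c;s=np.c_[d@X,d@Y];print(n,s.round(1).tolist(),"mean",s.mean(0).round(1))
rep("SD",[(320,182),(319.5,237.5)],.056);rep("SU",[(385,147),(425,149),(418,264),(378,262)],.056)
ims=[]
for n,(x0,y0) in dict(top=(320,215),side=(310,225)).items():
    q,K,R,t=cam(n);np.savez(n+"9.npz",c=q,K=K,R=R,t=t);ims.append(cv2.resize(q[y0:y0+90,x0:x0+120],(780,585)))
ims=[cv2.resize(i,(390,292)) for i in ims];save("f.png",np.hstack(ims))
E
```

```text
clock: 29.88
ee_pos: [0.6618, -0.0783, 0.2062]
orientation: [[-0.122, 0.993, -0.001], [0.993, 0.122, 0.0], [0.0, -0.001, -1.0]]
ft_force: [-0.4, 0.6, 0.2]
width: 1.003
grip_force: 0.0
SD [[29.6, -19.8], [30.0, 20.2]] mean [29.8  0.2]
SU [[-13.2, -43.2], [-39.7, -41.9], [-41.2, 40.6], [-12.2, 39.0]] mean [-26.6  -1.4]
```

View pics/f.png

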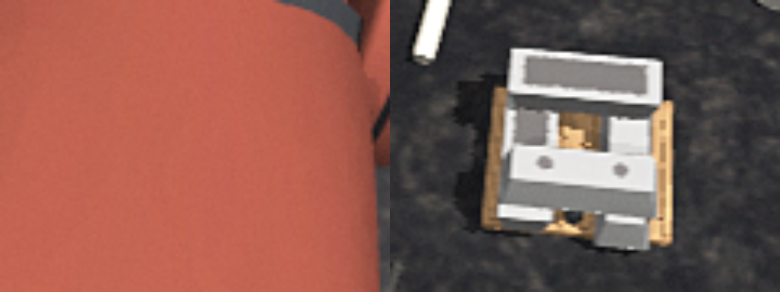

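The side view shows the stack square and level. SD is at (29.8, 0.2) mm and SU at (-26.6, -1.4) mm in the setter frame. The marks measure 40 mm apart at a height of 56 mm, matching their spacing at the start, and the robot is clear.

```bash
python3 -c "
from workcell import manip
print(manip.job_done())"
```

```text
the job is handed in; nothing more can be done
None
```

The job is handed in at about 30 s on the robot's clock: all four ingots sit on the setter in two crosswise layers, each measured within 3 mm of its place, with the jar never approached and the robot clear; the hand-in returned no verdict.

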